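Thread the ram rod through both bushings of the bench press

TASK

Take the longer of the two steel rods out of the wooden rack and thread it, nose down and without forcing it, through the upper and then the lower bushing of the small bench press. Stop with its nose standing about 15 mm out beneath the lower bushing and finish while still holding the rod there, so that I can fit the clip: do not let go and do not let it rest on the press. Leave the short rod and the other things on the bench alone.

Things in the scene. Friction and masses are not known exactly. Their poses are not given: they have to be found in the camera images.
- rod: Long steel ram rod, 146 mm overall, about 0.18 kg: round shank 12 mm thick, 120 mm long, nose tapering over its last 10 mm to a flat 8 mm across; above it a round dark head, 22 mm across, 26 mm high: grip here. Origin at the nose's flat end, z from nose to head. Starts upright in one of the rack's holes, nose 10 mm above the bench.
- rod_head (a point): Centre of the long rod's head, 133 mm from the nose end along the rod.
- short_rod: A shorter rod, not to be used: same shank and head diameters, shank 65 mm, head 20 mm high, 85 mm overall. Origin at its nose end. It stands upright in the other hole of the rack, its top 95 mm above the bench.
- rack: Fixed wooden block 60 x 130 x 50 mm (x, y, z) with two upright holes 13.8 mm in diameter and 40 mm deep, on its long middle line 35 mm either side of its centre. Origin at the centre of its underside, z up; its y runs along the row of holes.
- press: Fixed press frame up to 131 mm high: dark base 100 x 150 x 12 mm, two posts 18 mm thick, 110 mm apart along y, two level aluminium cross plates 50 x 140 x 12 mm (undersides at 45 and 115 mm), each with a brass-collared bushing (14 mm hole through the plate) at its centre, on one vertical axis. Origin on the bench under the bushings, z up. Push on it with less than 25 N.
- upper_bush (a point): Centre of the upper bushing's upper mouth, 127 mm above the bench. The bushing is 12 mm long; z up.
- lower_bush (a point): Centre of the lower bushing's upper mouth, 57 mm above the bench and straight below the upper one. The bushing is 12 mm long, so it ends 45 mm above the bench, 33 mm above the base plate; z up.
- capacitor: Bystander: black capacitor can, 35 mm in diameter, 52 mm high, standing on the bench. Origin at the centre of its underside.
- screwdriver: Bystander: screwdriver lying on the bench, red handle. Origin on the underside.
Mind the look-alikes: they are no part of the job. What is shaped like the rod but green or pink is not meant.

How it is judged:
By the outcome, as a careful person would: the job done as asked, in the order asked, and still so for the second after the job is handed in, while the arm keeps its last pose, push and grip.
It also fails if it takes over 61 s, if anything falls off the work surface, if the arm or the gripper's body presses on something with over 40 N, if the wrist force passes 120 N, or if a joint passes its speed limit or range.

ROBOT

A 6-joint arm with a two-finger parallel gripper is mounted at the origin on the work surface. World frame = base frame: x ahead of the robot, y to its left, z up, the work surface at z = 0. Lengths are in m, angles in rad, forces in N, time in s.
With the tool pointing down it reaches from about 0.35 to 0.975 m from the base axis. Payload 4.9 kg.
Tool frame: the origin (TCP) lies midway between the tips of the shut fingers; the grasp point (between the pads) lies 19 mm behind it; z points along the fingers, y is the direction in which the jaws open and shut (so a half turn about z gives the same grasp; the last joint's range is limited). The gripper opens to 85 mm and grips with 20 to 120 N. Pads are 22 mm wide; open, the fingers measure 114 mm over their backs; the gripper's body (76 mm by 85 mm) begins 54 mm behind the grasp point. The pads swing forward as they close: fully open they stand 13 mm farther back than shut.
Start: joints at [1.194, 0.053, 1.613, -0, 1.476, -0.119], TCP at [0.159, 0.604, 0.231] pointing down, gripper open.
Joint ranges: [-3.01, 3.01], [-1.01, 2.22], [0.06, 2.58], [-1.02, 4.17], [0.09, 2.62], [-3.14, 3.14]. Speed limits (rad/s): [2.57, 2.57, 3.14, 3.14, 3.14, 3.14].

INTERFACE

Orientations are given as a rotation vector (axis times angle).
In Python, from station import ctrl gives the robot as it stands.
- The arm moves only by the tool play_rows, never from a script. Its argument "motion" is a list that holds one entry, the list of rows, each a list of 7 numbers: the closure, from -1 (fully open) to 1 (shut), then the shift along the tool's x, y, z in cm, then the turn, a rotation vector about the tool's x, y, z in degrees. A call has 1 to 20 rows; each row is the pose to reach, as a shift and turn from the pose measured when the call began, along the tool's axes at that moment; what a row does not reach only later rows make up. A row lasts 1/8 s, in which the tool goes at most 62.5 mm and 10.7 degrees, less where a joint would pass 70% of its speed; a pose out of reach is approached as far as the arm can. A call with a gripper value outside its range is refused whole. The fingers move at their own pace and stop on an object; "newtons" is the grip in N (left out, the last holds). Time passes only in rows, so rows that repeat a pose let the fingers close. It gives the time, the measured TCP pose, the force and the opening at its end, in the units of the state.
- ctrl.get_obs(): the state, without advancing time (a new reading comes with each control period).
- ctrl.get_image(name): name is "scene" or "top" or "wrist"; returns a dict with "color" (420x560x3 uint8, red, green, blue), "mtx" (3x3 intrinsics, pixels), "D" ([k1, k2, p1, p2, k3] as OpenCV has them; the pictures are not rectified), "T" (4x4, takes a point from camera to world coordinates). Camera axes: x right, y up, looking along -z (the intrinsics and any distortion apply to the point x, -y, -z); pixel columns grow to the right and rows downward; lengths in m; the calibration is good to about 2 mm. A picture is of the moment at which its call begins. There is no depth.
- ctrl.finish_job(): hands the job in, once; it reports no verdict.
The state is a dict: "t": time; "q": joint angles; "dq": joint speeds; "effort": joint torques, N m; "tool_pos": TCP position; "tool_rot": TCP orientation; "contact_force": force on the tool from outside, world axes, zero at the start; "wrist_torque": the same for the moment, N m; "opening": finger opening in m.
Only numpy, scipy, OpenCV 4.12 (cv2) and the standard library are available. Lean on these libraries where they do the work, as an engineer would, in place of code of your own. Each camera call takes 0.05 s, during which the arm holds its last target.

## Working session

There is one attempt and no reset: what is moved stays moved. The work goes in short steps, Python scripts to look and compute and a tool call to move; the robot and the scene stay as the last step left them, time stands still between calls to the robot, and variables do not carry over. Pictures are saved under pics/ and viewed, and the job is handed in when it is done.

Besides the shell and the picture viewer there is one more tool, called after ">>>" as name(argument=value, ...) on one line, values as JSON. play_rows: Moves the arm, as the interface text tells. Its arguments: {"type":"object","properties":{"motion":{"type":"array"},"newtons":{"type":"number"}},"required":["motion"]}

```bash
ls; mkdir -p pics; python3 - <<'E'
from station import ctrl
import cv2
o=ctrl.get_obs()
for k,v in o.items(): print(k,v)
for n in ("scene","top","wrist"):
    d=ctrl.get_image(n); cv2.imwrite(f"pics/{n}0.png",d["color"][:,:,::-1]); print(n,d["mtx"].tolist(),d["D"],d["T"].round(4).tolist())
E
```

```text
pics
t 0.0
q [ 1.19401270e+00  5.33663253e-02  1.61425482e+00  1.73747708e-05
  1.47598528e+00 -1.19019634e-01]
dq [ 0.00214569  0.00102616 -0.00027845 -0.00092882  0.00066158 -0.00122412]
effort [ 8.32165347e-05 -3.93668890e+01 -3.70181179e+01 -1.49531393e-04
  6.68260807e-03  1.27843037e-06]
tool_pos [0.15910824 0.60378634 0.23008054]
tool_rot [-4.03711475e-01 -3.11502847e+00  3.05936255e-03]
contact_force [ 0.14054048  1.42873062 -1.27109761]
wrist_torque [0.01626151 0.03427319 0.04099497]
opening 0.08529952687736388
scene [[437.4750659537094, 0.0, 279.3532959649694], [0.0, 437.4750659537094, 212.22803781552278], [0.0, 0.0, 1.0]] [-0.10900485  0.          0.          0.          0.        ] [[-0.2012, -0.7993, 0.5662, 1.0337], [0.9795, -0.1671, 0.1121, 0.1002], [0.005, 0.5772, 0.8166, 0.7888], [0.0, 0.0, 0.0, 1.0]]
top [[392.0225306420443, 0.0, 282.5404270677866], [0.0, 392.0225306420443, 213.87697568715942], [0.0, 0.0, 1.0]] [0.02609671 0.         0.         0.         0.        ] [[-0.0552, 0.9781, -0.2006, 0.4524], [-0.9985, -0.0533, 0.0149, 0.0054], [0.0039, 0.2011, 0.9796, 0.759], [0.0, 0.0, 0.0, 1.0]]
wrist [[291.4389647265308, 0.0, 280.2183111655888], [0.0, 291.4389647265308, 210.0359767360616], [0.0, 0.0, 1.0]] [-0.04008877  0.          0.          0.          0.        ] [[0.2549, -0.9249, -0.2822, 0.087], [0.967, 0.2432, 0.0764, 0.6226], [-0.002, -0.2923, 0.9563, 0.3737], [0.0, 0.0, 0.0, 1.0]]
```

View pics/scene0.png

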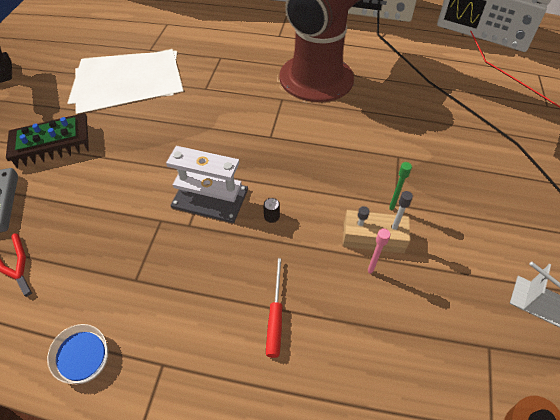

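View pics/top0.png

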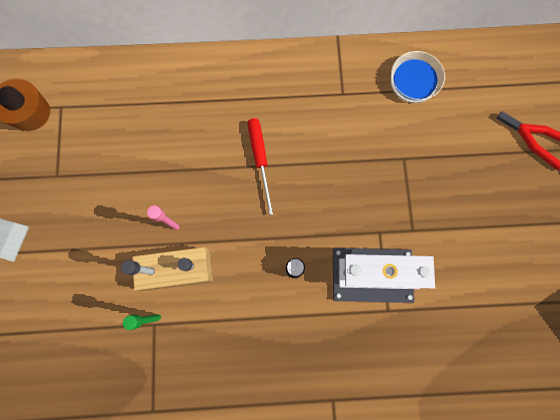

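View pics/wrist0.png

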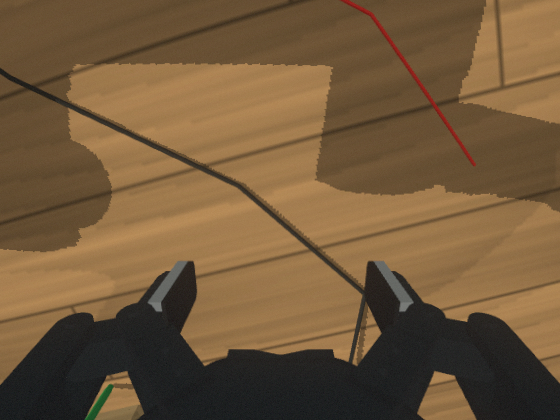

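The scene view shows the press at (205,180), the rack at (377,230), the long rod's head at (405,200) and the short one's at (363,213). Green and pink look-alikes stand either side of the rack. In the top view the long head is at (130,267), the short head at (185,264) and the brass collar at (390,271).

```bash
cat > h.py <<'E'
import numpy as np, cv2
from scipy.spatial.transform import Rotation as R
def ray(d,uv):
    p=cv2.undistortPoints(np.array([[uv]],float),d["mtx"],d["D"])[0,0]
    v=d["T"][:3,:3]@np.array([p[0],-p[1],-1]); return d["T"][:3,3],v/np.linalg.norm(v)
def plane(d,uv,z):
    o,v=ray(d,uv); return o+v*(z-o[2])/v[2]
def tri(*obs):
    A=np.zeros((3,3));b=np.zeros(3);L=[]
    for d,uv in obs:
        o,v=ray(d,uv);P=np.eye(3)-np.outer(v,v);A+=P;b+=P@o;L.append((o,P))
    x=np.linalg.solve(A,b); return x,[np.linalg.norm(P@(x-o))*1e3 for o,P in L]
def proj(d,X):
    X=np.atleast_2d(X); Ti=np.linalg.inv(d["T"]); c=X@Ti[:3,:3].T+Ti[:3,3]
    c=c*[1,-1,-1]; return cv2.projectPoints(c[:,None],np.zeros(3),np.zeros(3),d["mtx"],d["D"])[0][:,0]
E
python3 - <<'E'
import cv2
a=cv2.imread("pics/scene0.png");b=cv2.imread("pics/top0.png")
def c(i,x,y,w,h,s):return cv2.resize(i[y:y+h,x:x+w],None,fx=s,fy=s,interpolation=cv2.INTER_CUBIC)
cv2.imwrite("pics/c1.png",c(a,330,155,110,130,4.5)); cv2.imwrite("pics/c2.png",c(b,100,195,130,140,4))
cv2.imwrite("pics/c3.png",c(a,155,135,130,90,6)); cv2.imwrite("pics/c4.png",c(b,280,235,165,75,4.8))
E
```

```text
(no output)
```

View pics/c1.png

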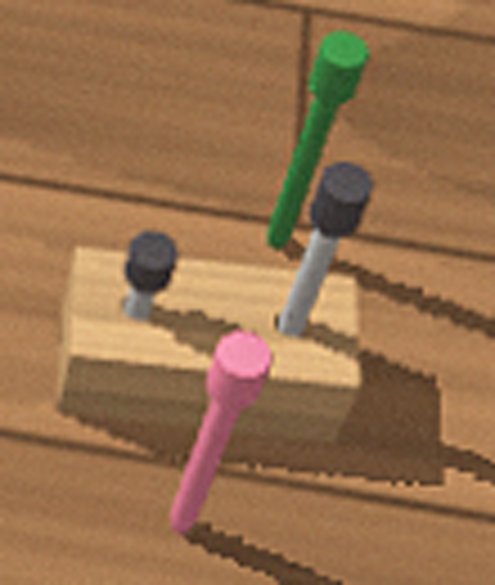

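View pics/c2.png

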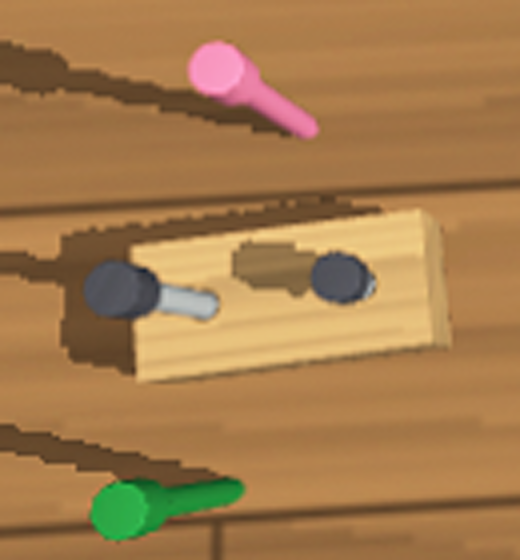

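View pics/c3.png

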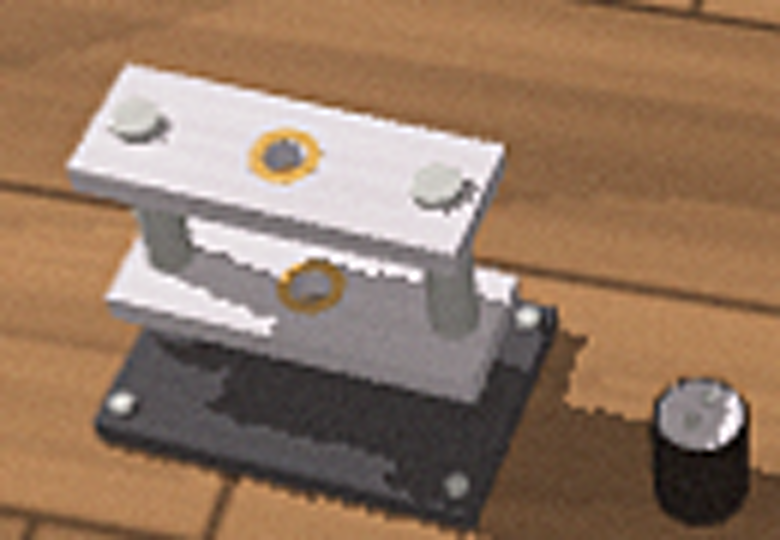

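View pics/c4.png

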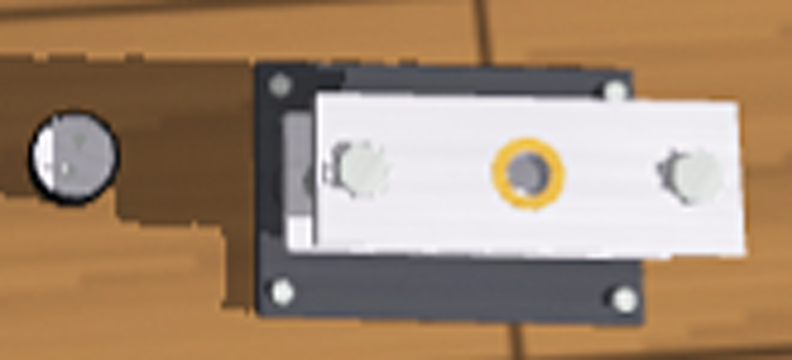

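```bash
cat > m.py <<'E'
from h import *
from station import ctrl
s=ctrl.get_image("scene");t=ctrl.get_image("top")
def P(off,sc,uv): return (np.array(uv)/sc+off-0.5+0.5/sc)
S1=lambda u,v:P((330,155),4.5,(u,v)); T1=lambda u,v:P((100,195),4,(u,v))
def blob(d,lo,hi,box):
    x,y,w,h=box; c=cv2.cvtColor(d["color"],cv2.COLOR_RGB2HSV)[y:y+h,x:x+w]
    m=cv2.inRange(c,lo,hi); cs,_=cv2.findContours(m,cv2.RETR_EXTERNAL,cv2.CHAIN_APPROX_NONE)
    k=max(cs,key=cv2.contourArea); e=cv2.fitEllipse(k); return np.array(e[0])+(x,y),e[1]
a=blob(s,(15,120,120),(35,255,255),(190,150,25,22)); b=blob(t,(15,120,120),(35,255,255),(375,255,30,30))
print("ring",a,b,tri((s,a[0]),(t,b[0])),plane(s,a[0],.127),plane(t,b[0],.127))
print("lower scene",plane(s,P((155,135),6,(311,287)),.057))
for n,u,v,z in (("long",S1(345,184),T1(114,289),.156),("short",S1(154,250),T1(337,278),.095),("green",S1(345,53),T1(120,509),.146),("pink",S1(243,354),T1(217,69),.146)):
    print(n,tri((s,u),(t,v)),plane(s,u,z),plane(t,v,z))
print("cap",tri((s,P((155,135),6,(701,415))),(t,P((280,235),4.8,(73,157)))))
print("rack hole",plane(t,T1(205,305),.05), plane(s,S1(290,328),.05))
for n,q in (("rack",[(132,246),(424,210),(434,345),(137,382)]),): 
    C=np.array([plane(t,T1(*k),.05) for k in q]);print(C,C.mean(0))
C=np.array([plane(t,P((280,235),4.8,k),.127) for k in [(316,93),(740,102),(746,255),(316,245)]]);print("plate",C,C.mean(0))
C=np.array([plane(s,P((155,135),6,k),.127) for k in [(128,65),(504,146),(460,256),(69,165)]]);print("plate",C,C.mean(0))
print("green foot",plane(s,S1(280,243),0)," pink foot",plane(s,S1(182,527),0))
E
python3 m.py
```

```text
ring (array([202.00733471, 160.46948338]), (7.4737420082092285, 10.475509643554688)) (array([389.59693813, 270.7290411 ]), (13.051438331604004, 13.867050170898438)) (array([ 0.48006198, -0.17034525,  0.12601987]), [np.float64(0.2804761844889197), np.float64(0.28047618448888095)]) [ 0.48085739 -0.17024276  0.127     ] [ 0.47997587 -0.16978557  0.127     ]
lower scene [ 0.48127501 -0.17016425  0.057     ]
long (array([0.5069004 , 0.23579439, 0.15241639]), [np.float64(0.4498729379604585), np.float64(0.4498729379604277)]) [0.51006761 0.23458449 0.156     ] [0.50651573 0.23490453 0.156     ]
short (array([0.51155642, 0.16623965, 0.09191575]), [np.float64(0.011770095634181497), np.float64(0.011770095634178468)]) [0.51386332 0.16595883 0.095     ] [0.51128445 0.16548394 0.095     ]
green (array([0.42505746, 0.23534588, 0.14246948]), [np.float64(0.18937017300590245), np.float64(0.1893701730058288)]) [0.4284761  0.23442033 0.146     ] [0.42517904 0.23422697 0.146     ]
pink (array([0.59288535, 0.20077887, 0.14336797]), [np.float64(0.34857049363249865), np.float64(0.3485704936324482)]) [0.5948
[... 233 characters left out ...]
087232 0.23513784 0.05      ]
[[0.53480058 0.26775467 0.05      ]
 [0.54371429 0.13705003 0.05      ]
 [0.48319549 0.13349668 0.05      ]
 [0.47461895 0.26412574 0.05      ]] [0.50908233 0.20060678 0.05      ]
plate [[ 0.51037522 -0.10184527  0.127     ]
 [ 0.49982038 -0.24304671  0.127     ]
 [ 0.4497575  -0.23820526  0.127     ]
 [ 0.46040106 -0.09740479  0.127     ]] [ 0.48008854 -0.1701255   0.127     ]
plate [[ 0.45128295 -0.23711891  0.127     ]
 [ 0.46180087 -0.09840676  0.127     ]
 [ 0.51162529 -0.10017689  0.127     ]
 [ 0.49964887 -0.24104545  0.127     ]] [ 0.4810895 -0.169187   0.127    ]
green foot [0.42538846 0.23666724 0.        ]  pink foot [0.59385866 0.20183442 0.        ]
```

```bash
cat >> h.py <<'E'
def go(pos,o,rot=(0,np.pi,0)):
    R0=R.from_rotvec(o["tool_rot"]); d=R0.inv().apply(np.array(pos)-o["tool_pos"])*100
    r=(R0.inv()*R.from_rotvec(rot)).as_rotvec(degrees=True)
    print("row shift cm",d.round(3),"turn deg",r.round(3))
E
python3 - <<'E'
from h import *
from station import ctrl
go((.508,.235,.26),ctrl.get_obs())
E
```

```text
row shift cm [-43.134 -26.799  -2.91 ] turn deg [ -0.055  -0.017 -14.77 ]
```

>>> play_rows(motion=[[[-1,-4,-2.5,-2.9,0,0,-2],[-1,-8.6,-5.4,-2.9,0,0,-4],[-1,-13,-8,-2.9,0,0,-6],[-1,-17.2,-10.7,-2.9,0,0,-8],[-1,-21.5,-13.4,-2.9,0,0,-10],[-1,-26,-16,-2.9,0,0,-12],[-1,-30,-18.7,-2.9,0,0,-14],[-1,-34.5,-21.4,-2.9,0,0,-14.8],[-1,-38.8,-24,-2.9,0,0,-14.8],[-1,-41.5,-25.8,-2.9,0,0,-14.8],[-1,-43.1,-26.8,-2.9,0,0,-14.8],[-1,-43.1,-26.8,-2.9,0,0,-14.8],[-1,-43.1,-26.8,-2.9,0,0,-14.8]]], newtons=50)

```text
t: 1.88
tool_pos: [0.507, 0.2359, 0.2598]
tool_rot: [0.002, -3.141, 0.001]
contact_force: [-0.5, 0.5, -0.1]
opening: 0.085
```

```bash
python3 - <<'E'
from h import *
from station import ctrl
o=ctrl.get_obs();print(o["t"],o["tool_pos"],o["tool_rot"],o["q"].round(3) if hasattr(o["q"],"round") else o["q"])
d=ctrl.get_image("wrist");cv2.imwrite("pics/w1.png",d["color"][:,:,::-1])
print(proj(d,[[.508,.235,.156],[.508,.235,.13]]))
E
```

```text
1.875 [0.50702105 0.23587682 0.25984156] [ 2.41697194e-03 -3.14068941e+00  8.30442133e-04] [ 0.302 -0.119  1.733 -0.     1.528 -1.27 ]
[[279.90251021 210.0982362 ]
 [279.94762026 202.29873895]]
```

View pics/w1.png

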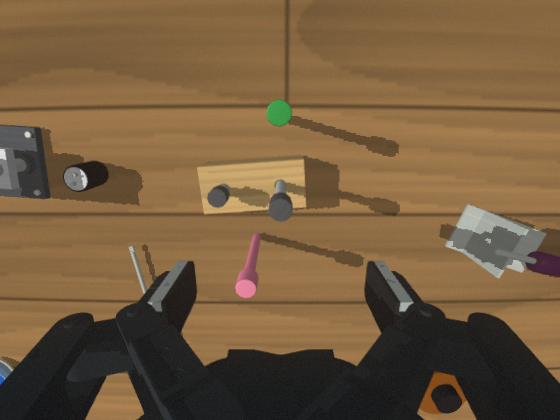

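The wrist view shows the rack at (252,187), the long rod's head at (280,208), the short one's at (218,196), green at (279,113) and pink at (246,288).

```bash
python3 - <<'E'
from h import *
from station import ctrl
d=ctrl.get_image("wrist");im=d["color"]
c=im[165:230,190:310];cv2.imwrite("pics/w1c.png",cv2.resize(c,None,fx=6,fy=6,interpolation=cv2.INTER_CUBIC)[:,:,::-1])
E
```

```text
(no output)
```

View pics/w1c.png

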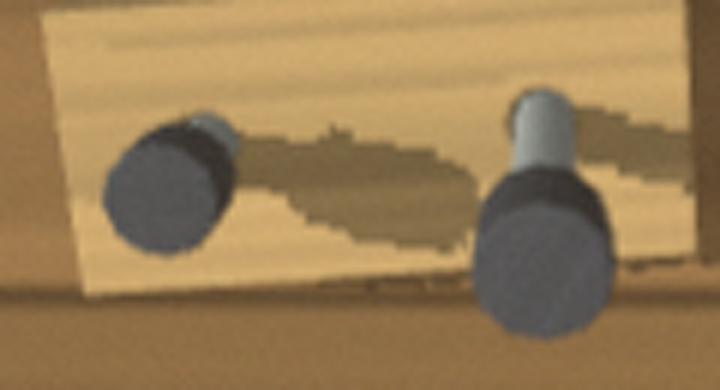

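```bash
python3 - <<'E'
from h import *
from station import ctrl
w,s,t=[ctrl.get_image(n) for n in("wrist","scene","top")]
P=lambda off,sc,uv:(np.array(uv)/sc+off-0.5+0.5/sc)
uw=P((190,165),6,(544,271));us=P((330,155),4.5,(345,184));ut=P((100,195),4,(114,289))
print(plane(w,uw,.156),tri((w,uw),(s,us)),tri((w,uw),(t,ut)),tri((w,uw),(s,us),(t,ut)))
go((.5078,.235,.124),ctrl.get_obs())
E
```

```text
[0.50766634 0.23544772 0.156     ] (array([0.50828964, 0.23524908, 0.15381755]), [np.float64(0.20244054862952562), np.float64(0.20244054862965224)]) (array([0.50702313, 0.23515673, 0.15625908]), [np.float64(0.6133608454569603), np.float64(0.6133608454568379)]) (array([0.50764348, 0.23546575, 0.1535996 ]), [np.float64(0.7208082971511762), np.float64(0.4660375784546298), np.float64(0.9767027315471194)])
row shift cm [-0.066 -0.067 13.598] turn deg [-0.046 -0.019  0.104]
```

>>> play_rows(motion=[[[-1,-0.07,-0.07,3,0,0,0.1],[-1,-0.07,-0.07,6,0,0,0.1],[-1,-0.07,-0.07,9,0,0,0.1],[-1,-0.07,-0.07,11.5,0,0,0.1],[-1,-0.07,-0.07,13,0,0,0.1],[-1,-0.07,-0.07,13.6,0,0,0.1],[-1,-0.07,-0.07,13.6,0,0,0.1],[-1,-0.07,-0.07,13.6,0,0,0.1]]])

```text
t: 3.12
tool_pos: [0.5086, 0.2352, 0.1253]
tool_rot: [-0.0, 3.14, -0.0]
contact_force: [0.6, -0.1, -0.5]
opening: 0.0852
```

```bash
python3 - <<'E'
from h import *
from station import ctrl
o=ctrl.get_obs();print(o)
d=ctrl.get_image("wrist");cv2.imwrite("pics/w2.png",d["color"][:,:,::-1])
E
```

```text
{'t': 3.125, 'q': array([ 3.00727952e-01, -1.19497216e-02,  1.86105270e+00, -6.81281089e-04,
        1.29084446e+00, -1.26998721e+00]), 'dq': array([-0.0006678 , -0.00108236, -0.00040678, -0.00101892,  0.00017525,
        0.000443  ]), 'effort': array([ 2.17641355e-02, -3.37920034e+01, -3.43312490e+01, -1.54839803e-03,
        6.34297990e-03,  9.21105266e-05]), 'tool_pos': array([0.50864999, 0.23524456, 0.12529582]), 'tool_rot': array([-1.67266142e-04,  3.13982726e+00, -2.16821660e-04]), 'contact_force': array([ 0.60938129, -0.10628435, -0.52520586]), 'wrist_torque': array([ 0.02352632,  0.00928889, -0.04008514]), 'opening': 0.08518815122323821}
```

View pics/w2.png

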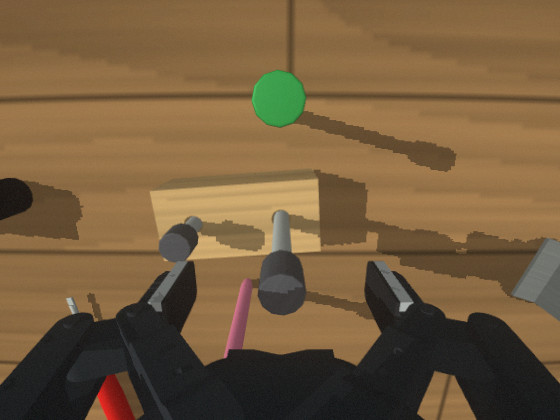

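The head, at (281,283), stands midway between the pads. Closing now.

>>> play_rows(motion=[[[1,0,0,0,0,0,0],[1,0,0,0,0,0,0],[1,0,0,0,0,0,0],[1,0,0,0,0,0,0],[1,0,0,0,0,0,0],[1,0,0,0,0,0,0],[1,0,0,0,0,0,0],[1,0,0,0,0,0,0]]], newtons=60)

```text
t: 4.18
tool_pos: [0.5088, 0.2353, 0.1255]
tool_rot: [-0.0, 3.139, 0.0]
contact_force: [-0.2, -0.7, 2.2]
opening: 0.02
```

```bash
python3 - <<'E'
from h import *
from station import ctrl
o=ctrl.get_obs();print(o["contact_force"],o["wrist_torque"],o["opening"])
go((.508,.235,.270),o)
E
```

```text
[-0.18050512 -0.70410918  2.15794076] [0.09733888 0.00919699 0.00813719] 0.020016066826379245
row shift cm [  0.047  -0.029 -14.446] turn deg [0.006 0.124 0.002]
```

>>> play_rows(motion=[[[1,0,0,-1,0,0,0],[1,0,0,-2.5,0,0,0],[1,0,0,-4.5,0,0,0],[1,0,0,-7,0,0,0],[1,0,0,-9.5,0,0,0],[1,0,0,-12,0,0,0],[1,0,0,-14,0,0,0],[1,0,0,-15.5,0,0,0],[1,0,0,-15.5,0,0,0],[1,0,0,-15.5,0,0,0]]])

```text
t: 5.42
tool_pos: [0.508, 0.2352, 0.2794]
tool_rot: [-0.0, 3.141, -0.001]
contact_force: [0.2, 0.2, -2.1]
opening: 0.02
```

```bash
python3 - <<'E'
from h import *
from station import ctrl
o=ctrl.get_obs();print(o["tool_pos"],o["tool_rot"],o["contact_force"],o["wrist_torque"],o["opening"],o["q"])
for n in("wrist","scene","top"):
    d=ctrl.get_image(n);cv2.imwrite(f"pics/{n}3.png",d["color"][:,:,::-1])
go((.4804,-.170,.29),o)
E
```

```text
[0.50800537 0.23515452 0.27940414] [-8.16875584e-05  3.14119400e+00 -7.54591135e-04] [ 0.15774859  0.23415687 -2.0509452 ] [-0.04858699  0.02730044 -0.0094898 ] 0.020048977360058305 [ 3.00877925e-01 -1.27127474e-01  1.70835218e+00 -5.77007873e-04
  1.56012967e+00 -1.26996433e+00]
row shift cm [  2.762 -40.516  -1.041] turn deg [-0.028  0.023  0.003]
```

View pics/wrist3.png

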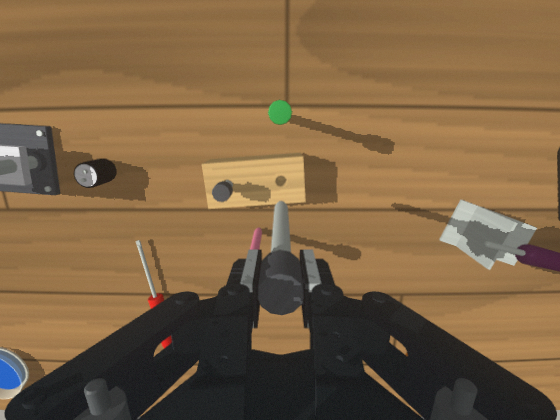

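View pics/scene3.png

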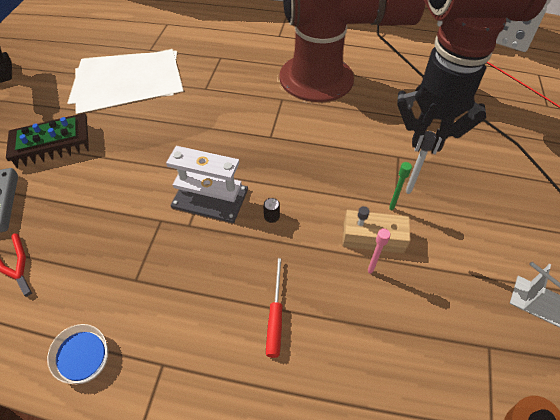

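The rod is out of the rack and held. In the wrist view its head is at (280,280) and its nose at (281,203), and the short rod is still in place. Carrying it to the press.

>>> play_rows(motion=[[[1,0,0,-1,0,0,0],[1,0.2,-3,-1,0,0,0],[1,0.5,-7,-1,0,0,0],[1,0.8,-11,-1,0,0,0],[1,1.1,-15,-1,0,0,0],[1,1.4,-19,-1,0,0,0],[1,1.7,-23,-1,0,0,0],[1,2,-27,-1,0,0,0],[1,2.3,-31,-1,0,0,0],[1,2.6,-35,-1,0,0,0],[1,2.8,-38,-1,0,0,0],[1,2.8,-39.6,-1,0,0,0],[1,2.8,-40.3,-1,0,0,0],[1,2.8,-40.5,-1,0,0,0],[1,2.8,-40.5,-1,0,0,0],[1,2.8,-40.5,-1,0,0,0]]])

```text
t: 7.58
tool_pos: [0.4801, -0.1692, 0.2894]
tool_rot: [0.002, -3.141, 0.001]
contact_force: [-0.0, -0.2, -2.2]
opening: 0.0198
```

```bash
python3 - <<'E'
from h import *
from station import ctrl
o=ctrl.get_obs();print(o["t"],o["tool_pos"],o["tool_rot"],o["contact_force"],o["opening"],o["q"])
for n,b,f in(("wrist",(210,140,140,170),3.5),("scene",(130,40,150,160),3.7),("top",(310,180,150,140),4)):
    d=ctrl.get_image(n);cv2.imwrite(f"pics/{n}4.png",d["color"][:,:,::-1])
    x,y,w,h=b; cv2.imwrite(f"pics/{n}4c.png",cv2.resize(d["color"][y:y+h,x:x+w],None,fx=f,fy=f,interpolation=cv2.INTER_CUBIC)[:,:,::-1])
    tp=o["tool_pos"]; print(n,proj(d,[[tp[0],tp[1],tp[2]-.1155],[tp[0],tp[1],tp[2]+.0045],[.4804,-.170,.127]]).round(1).tolist())
E
```

```text
7.575 [ 0.48005917 -0.16918178  0.28937492] [ 1.72185014e-03 -3.14148768e+00  6.54243994e-04] [-0.02866891 -0.15386978 -2.24376884] 0.019793998700276608 [-4.84894157e-01 -2.57061579e-01  1.80463877e+00 -4.17238039e-04
  1.59391349e+00 -2.05679635e+00]
wrist [[280.9, 205.3], [281.3, 267.8], [280.1, 193.6]]
scene [[199.4, 144.1], [189.8, 95.6], [202.2, 160.3]]
top [[397.8, 268.8], [427.6, 262.4], [389.7, 270.5]]
```

View pics/wrist4c.png

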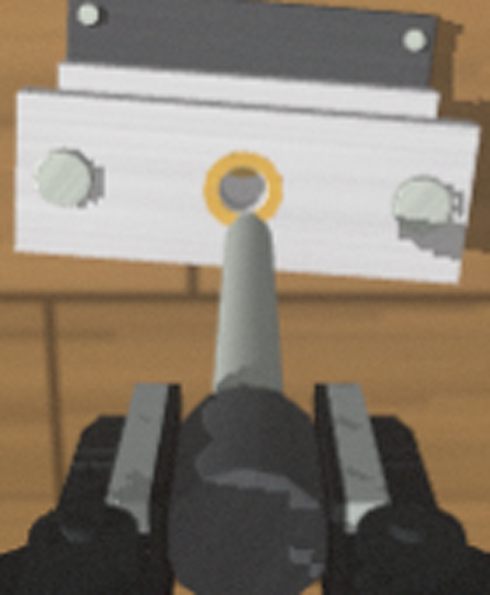

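View pics/scene4c.png

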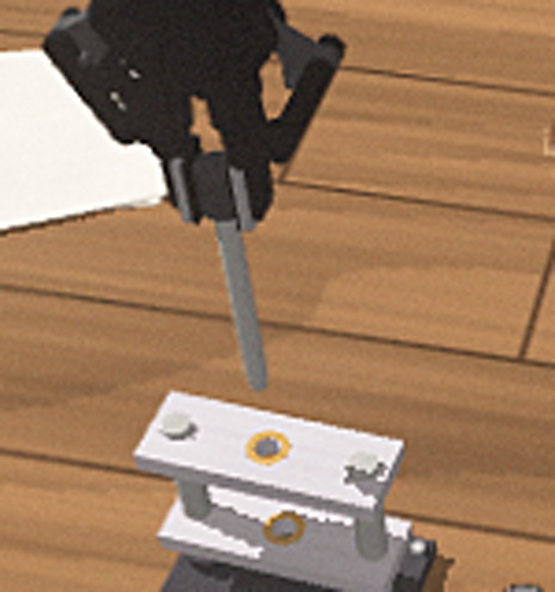

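View pics/top4c.png

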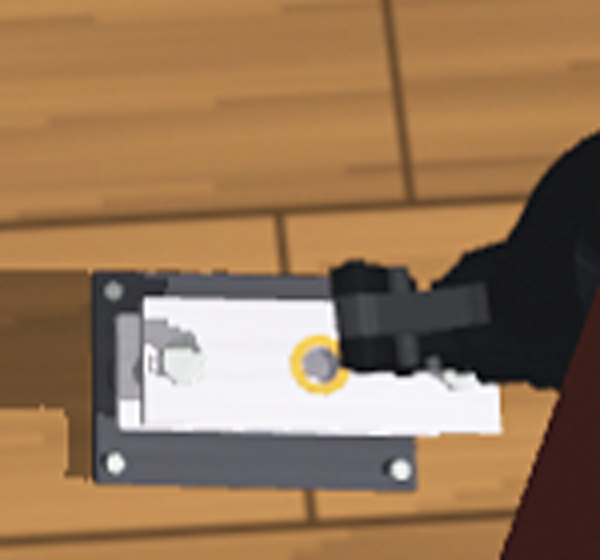

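```bash
cat > ax.py <<'E'
from h import *
from station import ctrl
def rod_line(d,X0,X1,half=9,k=12):
    # sub-pixel shank centre along rows perpendicular-ish, between world points X0 (nose side) and X1
    g=cv2.GaussianBlur(d["color"],(3,3),0).astype(float)
    sat=(g.max(2)-g.min(2))
    a,b=proj(d,[X0,X1]); t=(b-a)/np.linalg.norm(b-a); n=np.array([t[1],-t[0]]); out=[]
    for f in np.linspace(0,1,k):
        c=a+f*(b-a); u=np.arange(-half,half+.01,.1); p=c+u[:,None]*n
        v=cv2.remap(sat.astype(np.float32),p[:,0].astype(np.float32)[None],p[:,1].astype(np.float32)[None],cv2.INTER_LINEAR)[0]
        gr=np.gradient(v); h=len(u)//2
        l=u[:h][np.argmin(gr[:h])]; r=u[h:][np.argmax(gr[h:])]
        out.append((f,(l+r)/2,r-l,*(c+(l+r)/2*n)))
    return np.array(out)
E
python3 - <<'E'
from ax import *
o=ctrl.get_obs();tp=o["tool_pos"]
w,s=ctrl.get_image("wrist"),ctrl.get_image("scene")
# rings
for n,d,b in(("w",w,(255,175,50,40)),("s",s,(190,150,25,22))):
    x,y,ww,h=b;c=cv2.cvtColor(d["color"],cv2.COLOR_RGB2HSV)[y:y+h,x:x+ww]
    m=cv2.inRange(c,(15,120,120),(35,255,255));p=cv2.findNonZero(cv2.morphologyEx(m,cv2.MORPH_OPEN,np.ones((1,1))))
    hull=cv2.convexHull(p);e=cv2.fitEllipse(hull);uv=np.array(e[0])+(x,y);print(n,uv,e[1],plane(d,uv,.127))
nose=tp+[0,0,-.1155]
for n,d in(("w",w),("s",s)):
    r=rod_line(d,nose+[0,0,.015],nose+[0,0,.105]);print(n);print(r.round(2))
E
```

```text
w [279.21864128 193.86715889] (20.484066009521484, 21.58134651184082) [ 0.48063936 -0.17120638  0.127     ]
s [204.07299709 157.76438046] (10.056435585021973, 17.312255859375) [ 0.47292194 -0.1683444   0.127     ]
w
[[ 0.0000e+00 -1.3000e+00  7.0000e+00  2.7964e+02  2.1009e+02]
 [ 9.0000e-02 -8.0000e-01  1.6000e+01  2.8017e+02  2.1421e+02]
 [ 1.8000e-01 -6.0000e-01  1.6000e+01  2.8039e+02  2.1833e+02]
 [ 2.7000e-01 -9.5000e-01  1.6100e+01  2.8006e+02  2.2245e+02]
 [ 3.6000e-01 -9.0000e-01  1.6000e+01  2.8014e+02  2.2657e+02]
 [ 4.5000e-01 -3.0000e-01  1.7000e+01  2.8076e+02  2.3069e+02]
 [ 5.5000e-01 -5.0000e-02  1.6900e+01  2.8103e+02  2.3481e+02]
 [ 6.4000e-01 -5.0000e-01  1.7000e+01  2.8061e+02  2.3893e+02]
 [ 7.3000e-01 -4.0000e-01  1.7000e+01  2.8073e+02  2.4305e+02]
 [ 8.2000e-01  5.0000e-02  1.7700e+01  2.8120e+02  2.4717e+02]
 [ 9.1000e-01  2.0000e-01  1.7600e+01  2.8138e+02  2.5129e+02]
 [ 1.0000e+00 -2.0000e+00  1.4000e+01  2.7920e+02  2.5542e+02]]
s
[[ 0.0000e+00 -2.5000e-01  6.5000e+00  1.9842e+02  1.3853e+02]
 [ 9.0000e-02 -1.5000e-01  6.5000e+00  1.9767e+02  1.3525e+02]
 [ 1.8000e-01 -1.5000e-01  6.3000e+00  1.9702e+02  1.3195e+02]
 [ 2.7000e-01 -5.0000e-02  6.3000e+00  1.9627e+02  1.2867e+02]
 [ 3.6000e-01  5.0000e-02  6.3000e+00  1.9552e+02  1.2539e+02]
 [ 4.5000e-01 -2.5000e-01  7.1000e+00  1.9516e+02  1.2203e+02]
 [ 5.5000e-01 -1.0000e-01  5.6000e+00  1.9436e+02  1.1876e+02]
 [ 6.4000e-01 -4.0000e-01  6.4000e+00  1.9400e+02  1.1540e+02]
 [ 7.3000e-01 -3.5000e-01  6.5000e+00  1.9330e+02  1.1211e+02]
 [ 8.2000e-01 -2.0000e-01  6.6000e+00  1.9250e+02  1.0884e+02]
 [ 9.1000e-01 -4.5000e-01  7.1000e+00  1.9209e+02  1.0550e+02]
 [ 1.0000e+00 -2.1500e+00  1.0700e+01  1.9311e+02  1.0187e+02]]
```

```bash
python3 - <<'E'
from h import *
from station import ctrl
go((.4806,-.1703,.248),ctrl.get_obs())
E
```

```text
row shift cm [-0.062 -0.065  4.139] turn deg [-0.038 -0.003  0.027]
```

>>> play_rows(motion=[[[1,-0.05,-0.1,0,0,0,0],[1,-0.05,-0.1,1,0,0,0],[1,-0.05,-0.1,2.2,0,0,0],[1,-0.05,-0.1,3.3,0,0,0],[1,-0.05,-0.1,4,0,0,0],[1,-0.05,-0.1,4.1,0,0,0],[1,-0.05,-0.1,4.1,0,0,0],[1,-0.05,-0.1,4.1,0,0,0]]])

```text
t: 8.82
tool_pos: [0.4808, -0.1708, 0.249]
tool_rot: [-0.001, 3.141, -0.002]
contact_force: [0.4, 0.4, -1.1]
opening: 0.02
```

```bash
cat > look.py <<'E'
import sys
from h import *
from station import ctrl
k=sys.argv[1]
o=ctrl.get_obs();print(o["t"],o["tool_pos"].round(5),o["tool_rot"].round(4),o["contact_force"].round(2),o["wrist_torque"].round(3),o["opening"])
ims=[]
for n,b,f in(("wrist",(240,150,80,120),5),("scene",(170,110,70,105),5)):
    d=ctrl.get_image(n);cv2.imwrite(f"pics/{n}{k}.png",d["color"][:,:,::-1])
    x,y,w,h=b; ims.append(cv2.resize(d["color"][y:y+h,x:x+w],None,fx=f,fy=f,interpolation=cv2.INTER_CUBIC)[:,:,::-1])
h=max(i.shape[0] for i in ims)
cv2.imwrite(f"pics/both{k}.png",np.hstack([cv2.copyMakeBorder(i,0,h-i.shape[0],0,8,cv2.BORDER_CONSTANT) for i in ims]))
E
python3 look.py 5
```

```text
8.825 [ 0.48077 -0.17079  0.24901] [-8.0000e-04  3.1407e+00 -1.8000e-03] [ 0.42  0.44 -1.09] [ 0.021 -0.016  0.009] 0.019987496171439148
```

View pics/both5.png

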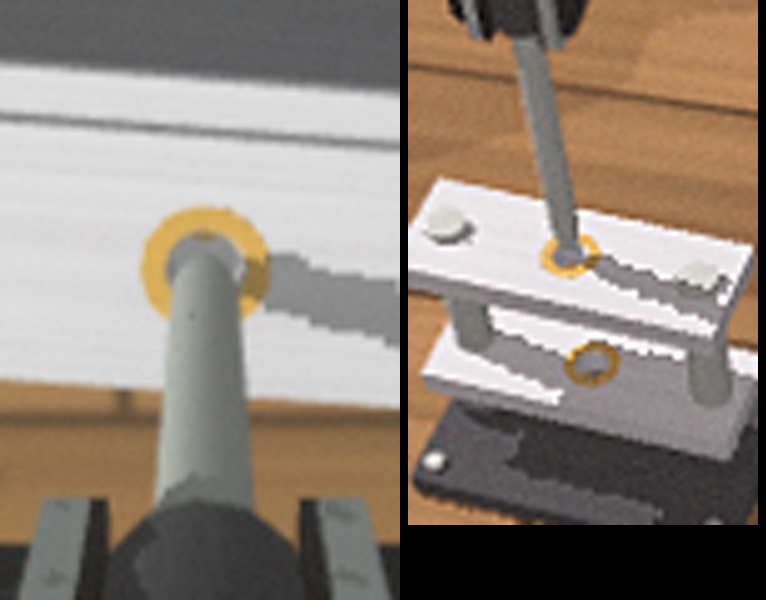

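```bash
python3 - <<'E'
from h import *
from station import ctrl
o=ctrl.get_obs();print(o["tool_pos"])
d=ctrl.get_image("wrist");s=ctrl.get_image("scene")
x,y,w,h=255,180,50,45
c=cv2.cvtColor(d["color"],cv2.COLOR_RGB2HSV)[y:y+h,x:x+w];m=cv2.inRange(c,(15,120,80),(35,255,255))
e=cv2.fitEllipse(cv2.convexHull(cv2.findNonZero(m)));uv=np.array(e[0])+(x,y)
R0=plane(d,uv,.127);print(uv,e[1],R0)
th=np.linspace(0,2*np.pi,60);C=np.c_[np.cos(th),np.sin(th),0*th]
print("ring pred",(np.ptp(proj(d,R0+C*.0115),0)),)
for z in(.131,.133,.135):
    # nose top-row (far edge) for nose centre at ring xy
    p=proj(d,[R0[0],R0[1],z]+C*.004)
    print(z,"far edge row crop",(p[:,1].min()-150)*5+2,"col",(p[:,0].mean()-240)*5+2)
    p=proj(s,[R0[0],R0[1],z]+C*.004);print("   scene",((p.min(0)-(170,110))*5+2+[408,0]).round(0),((p.max(0)-(170,110))*5+2+[408,0]).round(0))
E
python3 - <<'E'
import cv2
a=cv2.imread("pics/wrist5.png")[185:225,260:300]; b=cv2.imread("pics/scene5.png")[135:175,180:220]
import numpy as np
cv2.imwrite("pics/z5.png",np.hstack([cv2.resize(i,None,fx=9,fy=9,interpolation=cv2.INTER_CUBIC) for i in(a,b)]))
E
```

```text
[ 0.48069121 -0.17076813  0.24889734]
[280.48826027 203.23516083] (23.032257080078125, 24.837797164916992) [ 0.48056296 -0.17120652  0.127     ]
ring pred [24.31872881 23.40316805]
0.131 far edge row crop 253.29985027600384 col 204.43524924194077
   scene [557. 239.] [577. 254.]
0.133 far edge row crop 256.1316792075588 col 204.4322152988276
   scene [556. 236.] [576. 251.]
0.135 far edge row crop 259.00414404186586 col 204.42913760303935
   scene [555. 233.] [575. 248.]
```

View pics/z5.png

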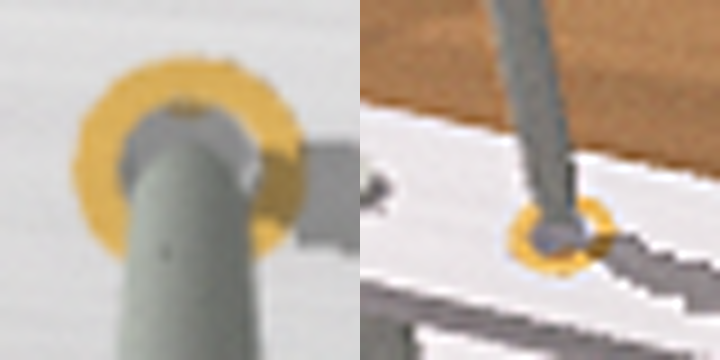

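The wrist zoom shows the nose (column about 192) centred on the collar (about 190), and the scene view agrees to about 1 mm. Lowering slowly while watching the force.

>>> play_rows(motion=[[[1,-0.02,0,0.3,0,0,0],[1,-0.02,0,0.6,0,0,0],[1,-0.02,0,0.9,0,0,0],[1,-0.02,0,1.2,0,0,0],[1,-0.02,0,1.4,0,0,0],[1,-0.02,0,1.4,0,0,0]]])

```text
t: 9.78
tool_pos: [0.4807, -0.1707, 0.2344]
tool_rot: [-0.001, 3.142, -0.001]
contact_force: [-0.0, -0.5, -1.9]
opening: 0.0203
```

```bash
python3 look.py 6
```

```text
9.775 [ 0.48071 -0.17069  0.23443] [-6.0000e-04  3.1416e+00 -1.1000e-03] [-0.04 -0.51 -1.93] [0.024 0.013 0.027] 0.020328972544584444
```

View pics/both6.png

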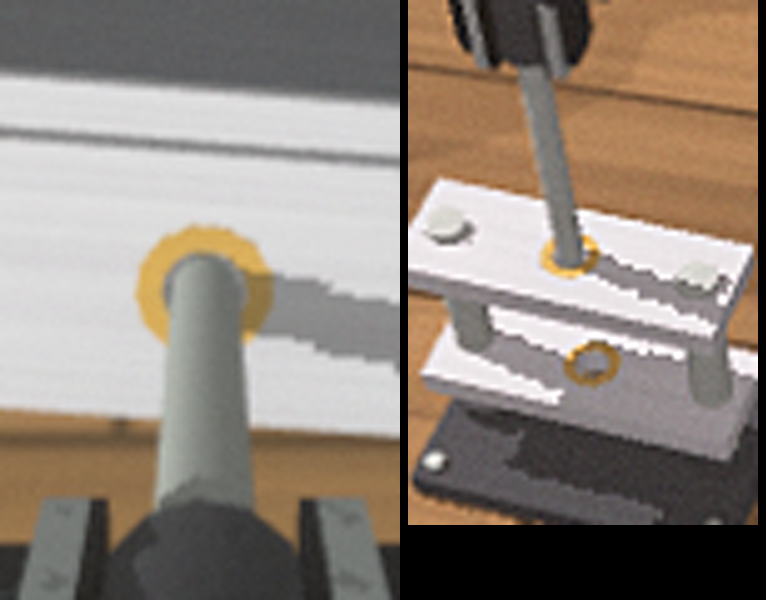

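The nose is inside the upper bushing, with an even dark gap around it at (207,257) and no contact force. Going on down, with a small correction to -y.

>>> play_rows(motion=[[[1,0,-0.02,0.2,0,0,0],[1,0,-0.02,0.5,0,0,0],[1,0,-0.02,0.8,0,0,0],[1,0,-0.02,1.1,0,0,0],[1,0,-0.02,1.4,0,0,0],[1,0,-0.02,1.7,0,0,0],[1,0,-0.02,2,0,0,0],[1,0,-0.02,2,0,0,0]]])

```text
t: 10.88
tool_pos: [0.4807, -0.1709, 0.2144]
tool_rot: [-0.001, 3.142, -0.001]
contact_force: [0.1, 0.4, -0.9]
opening: 0.0203
```

```bash
python3 look.py 7
```

```text
10.875 [ 0.48072 -0.17088  0.2144 ] [-8.0000e-04  3.1416e+00 -1.0000e-03] [ 0.13  0.42 -0.88] [ 0.03  -0.024 -0.002] 0.02031701738972776
```

View pics/both7.png

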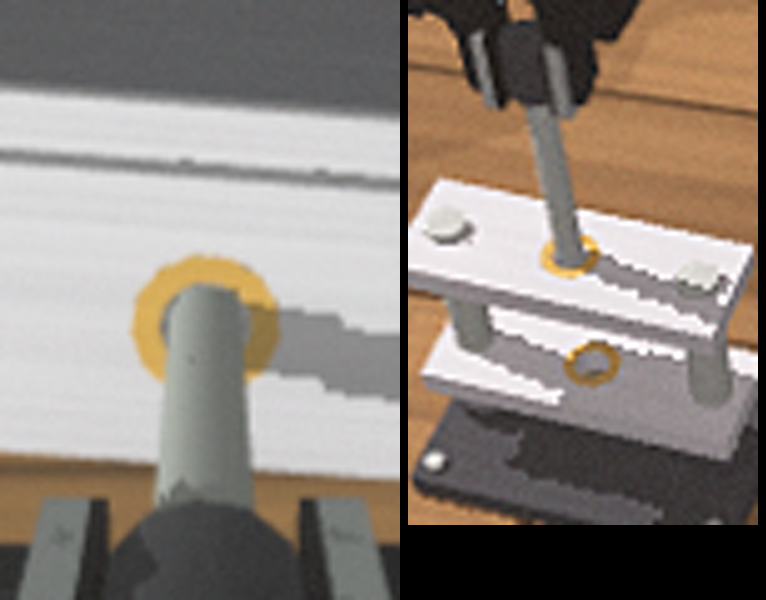

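No force, and the rod stays centred in the collar (206 against 206). Continuing to just above the lower bushing.

>>> play_rows(motion=[[[1,0,0,0.3,0,0,0],[1,0,0,0.7,0,0,0],[1,0,0,1.1,0,0,0],[1,0,0,1.5,0,0,0],[1,0,0,1.9,0,0,0],[1,0,0,2.3,0,0,0],[1,0,0,2.7,0,0,0],[1,0,0,3.1,0,0,0],[1,0,0,3.4,0,0,0],[1,0,0,3.6,0,0,0],[1,0,0,3.6,0,0,0]]])

```text
t: 12.35
tool_pos: [0.4809, -0.171, 0.1786]
tool_rot: [-0.001, 3.141, -0.001]
contact_force: [-0.2, 0.4, -1.6]
opening: 0.0202
```

```bash
python3 look.py 8
```

```text
12.35 [ 0.48085 -0.171    0.17864] [-7.0000e-04  3.1412e+00 -1.3000e-03] [-0.25  0.36 -1.63] [ 0.032 -0.042 -0.04 ] 0.020192634178387677
```

View pics/both8.png

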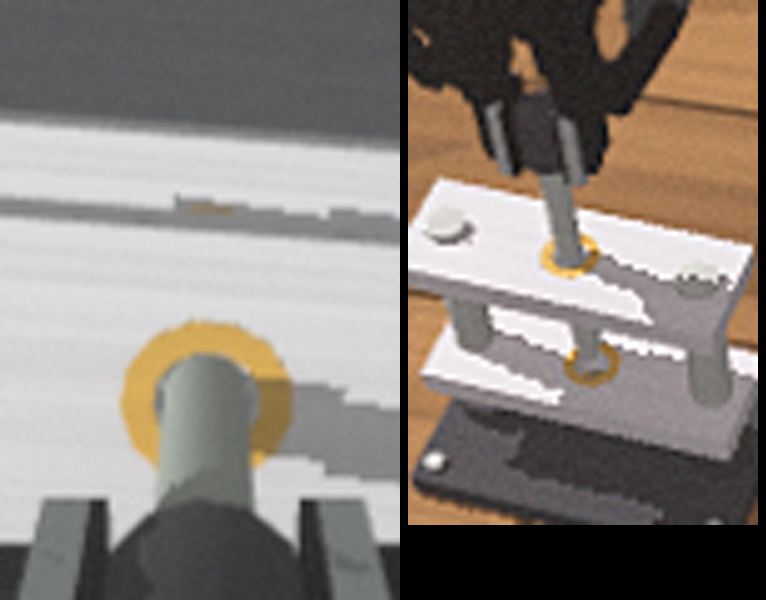

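```bash
python3 - <<'E'
from h import *
from station import ctrl
s=ctrl.get_image("scene")
b=cv2.imread("pics/scene8.png")[165:195,190:230]
cv2.imwrite("pics/z8.png",cv2.resize(b,None,fx=15,fy=15,interpolation=cv2.INTER_CUBIC))
th=np.linspace(0,2*np.pi,60);C=np.c_[np.cos(th),np.sin(th),0*th]
for x,y,z,r in((.4807,-.171,.057,.0115),(.4807,-.171,.057,.007),(.4807,-.171,.063,.004)):
    p=(proj(s,[x,y,z]+C*r)-(190,165)+.5)*15;print(p.min(0),p.max(0))
E
```

```text
[169.54375227 203.28284685] [329.12559447 327.26907124]
[200.78776723 227.2496248 ] [297.93279497 302.71702348]
[216.04157717 216.755515  ] [271.84182907 259.96559737]
```

View pics/z8.png

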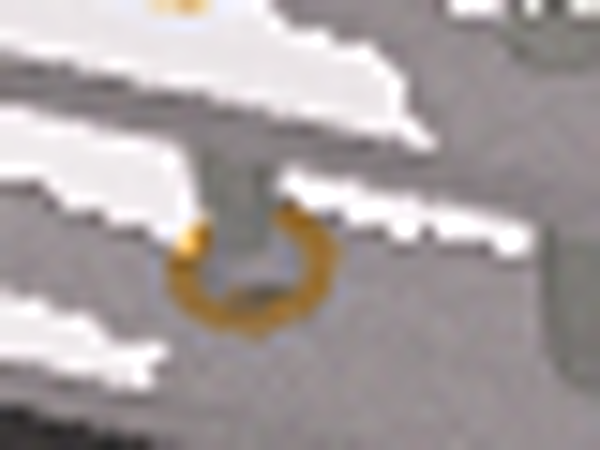

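The nose (about 241,250) is just over the lower collar (centre about 253,269), within about 1 mm. I'll trim by +x 0.4 mm and +y 0.3 mm and ease down.

>>> play_rows(motion=[[[1,-0.04,0.03,0,0,0,0],[1,-0.04,0.03,0.2,0,0,0],[1,-0.04,0.03,0.4,0,0,0],[1,-0.04,0.03,0.6,0,0,0],[1,-0.04,0.03,0.8,0,0,0],[1,-0.04,0.03,1,0,0,0],[1,-0.04,0.03,1,0,0,0]]])

```text
t: 13.38
tool_pos: [0.4813, -0.1707, 0.1687]
tool_rot: [-0.001, 3.141, -0.001]
contact_force: [0.1, -0.5, -1.4]
opening: 0.0205
```

```bash
python3 look.py 9; python3 - <<'E'
import cv2
b=cv2.imread("pics/scene9.png")[165:195,190:230]
cv2.imwrite("pics/z9.png",cv2.resize(b,None,fx=15,fy=15,interpolation=cv2.INTER_CUBIC))
E
```

```text
13.375 [ 0.48128 -0.17072  0.16871] [-7.0000e-04  3.1412e+00 -1.4000e-03] [ 0.12 -0.48 -1.37] [ 0.015 -0.041  0.016] 0.020466326097932398
```

View pics/z9.png

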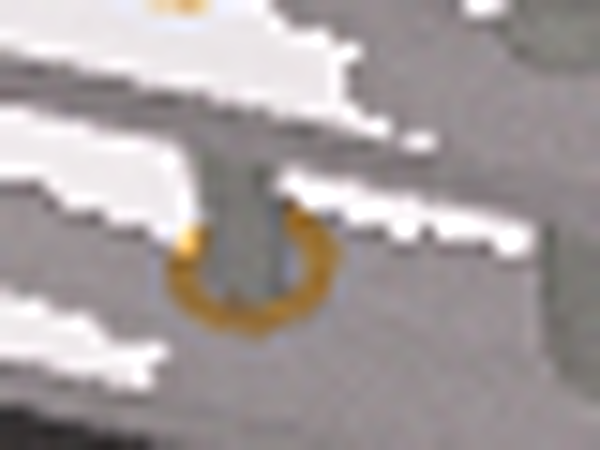

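View pics/both9.png

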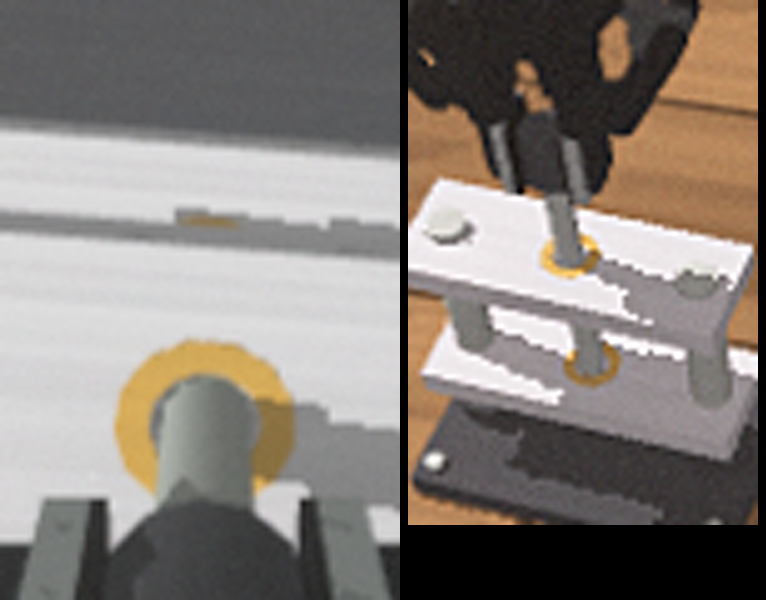

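```bash
python3 - <<'E'
import cv2,numpy as np
a=cv2.imread("pics/wrist9.png")[212:262,256:306]; b=cv2.imread("pics/scene9.png")[146:176,190:220]
cv2.imwrite("pics/zz9.png",np.hstack([cv2.resize(a,None,fx=8,fy=8,interpolation=cv2.INTER_CUBIC),cv2.resize(b,(400,400),interpolation=cv2.INTER_CUBIC)]))
E
```

```text
(no output)
```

View pics/zz9.png

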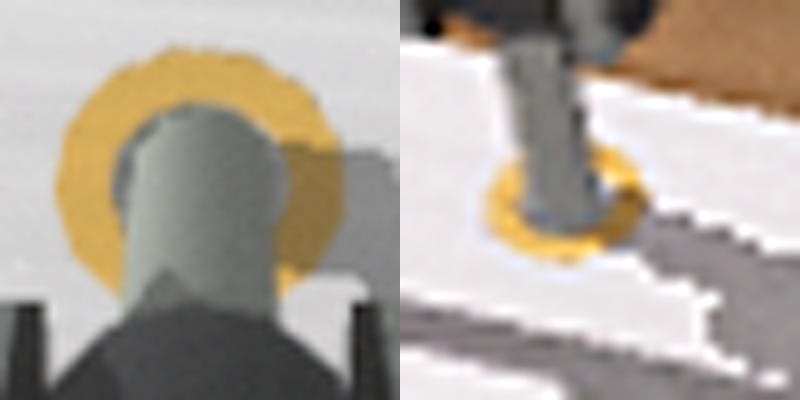

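Upper mouth: rod centre 202 against hole centre 201 in the wrist view, and no force. Continuing in small steps.

>>> play_rows(motion=[[[1,0,0,0.2,0,0,0],[1,0,0,0.4,0,0,0],[1,0,0,0.6,0,0,0],[1,0,0,0.8,0,0,0],[1,0,0,0.8,0,0,0]]])

```text
t: 14.1
tool_pos: [0.4813, -0.1708, 0.1607]
tool_rot: [-0.001, 3.141, -0.001]
contact_force: [-0.1, 0.2, -2.2]
opening: 0.0201
```

```bash
python3 look.py 10
```

```text
14.1 [ 0.4813  -0.17075  0.16074] [-7.0000e-04  3.1411e+00 -1.5000e-03] [-0.11  0.16 -2.21] [-0.049  0.017 -0.015] 0.020076445386902505
```

>>> play_rows(motion=[[[1,0,0,0.2,0,0,0],[1,0,0,0.4,0,0,0],[1,0,0,0.6,0,0,0],[1,0,0,0.8,0,0,0],[1,0,0,1,0,0,0],[1,0,0,1.2,0,0,0],[1,0,0,1.4,0,0,0],[1,0,0,1.53,0,0,0],[1,0,0,1.53,0,0,0],[1,0,0,1.53,0,0,0]]])

```text
t: 15.45
tool_pos: [0.4815, -0.1709, 0.1458]
tool_rot: [-0.001, 3.141, -0.002]
contact_force: [0.7, 0.2, -1.6]
opening: 0.0197
```

```bash
python3 look.py 11
```

```text
15.45 [ 0.48152 -0.17086  0.1458 ] [-6.0000e-04  3.1405e+00 -1.9000e-03] [ 0.66  0.2  -1.6 ] [-0.034  0.049 -0.033] 0.019733558520340252
```

View pics/both11.png

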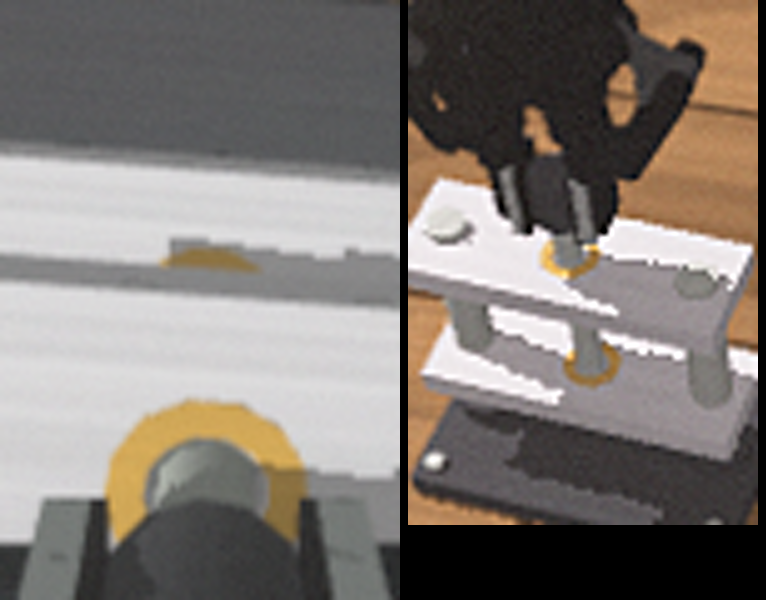

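View pics/scene11.png

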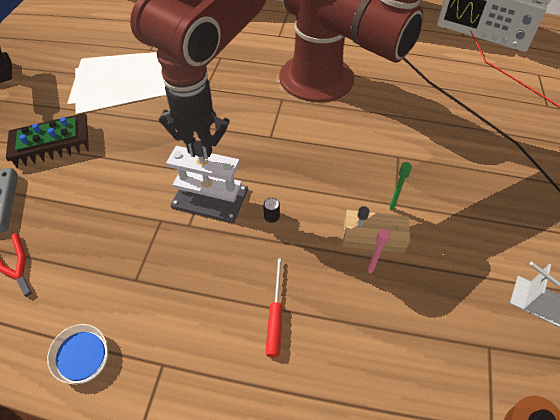

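```bash
python3 - <<'E'
from h import *
from station import ctrl
o=ctrl.get_obs();print(o["contact_force"].round(2))
s=ctrl.get_image("scene");t=ctrl.get_image("wrist")
th=np.linspace(0,2*np.pi,60);C=np.c_[np.cos(th),np.sin(th),0*th]
o=ctrl.get_obs();print(o["contact_force"].round(2),o["tool_pos"])
for z in(.147,.150,.153):
    p=proj(s,[.481,-.171,z]+C*.011); print(z,"scene head low edge",(p.max(0)-(188,135)+.5)*15)
print("ring",[((f(proj(s,[.481,-.171,.127]+C*.0115),0))-(188,135)+.5)*15 for f in(np.min,np.max)])
for z in(.173,.176,.179):
    p=proj(t,[.481,-.171,z]+C*.011); print(z,"wrist head top",p.min(0),p.max(0))
b=s["color"][135:170,188:224,::-1];cv2.imwrite("pics/z11.png",cv2.resize(b,None,fx=15,fy=15,interpolation=cv2.INTER_CUBIC))
cv2.imwrite("pics/w11.png",t["color"][:,:,::-1])
E
```

```text
[ 0.15 -0.17 -2.18]
[-0.23  0.62 -0.93] [ 0.48151482 -0.17086028  0.14581026]
0.147 scene head low edge [274.05145912 349.8811827 ]
0.15 scene head low edge [271.14095668 334.46098071]
0.153 scene head low edge [268.21592299 318.95632187]
ring [array([127.07000247, 326.63220798]), array([296.77639488, 453.36867516])]
0.173 wrist head top [257.01337907 269.22397845] [305.08663693 310.99186353]
0.176 wrist head top [256.49964575 272.56916751] [305.61836119 315.03657531]
0.179 wrist head top [255.96342849 276.06692777] [306.17334621 319.25372654]
```

View pics/z11.png

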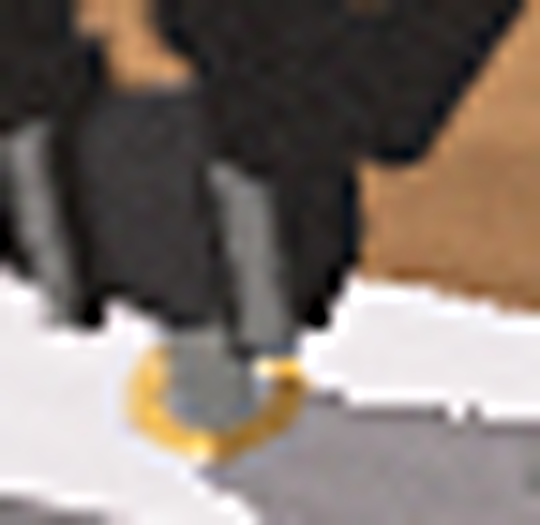

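View pics/w11.png

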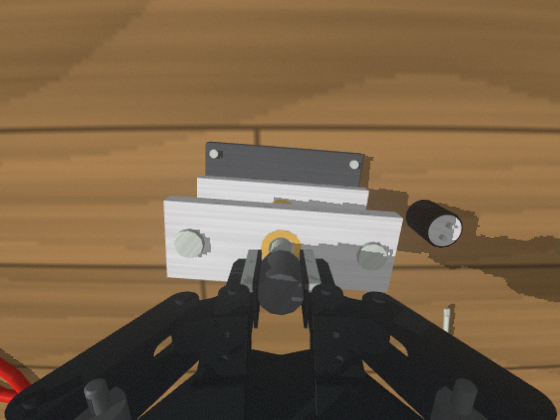

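The head's lower edge is at row about 334 (334 predicted for 150 mm), and in the wrist view the head's top disc ends at row about 314 (315 predicted for 176 mm). So the rod hasn't slipped and its nose is at about 30 mm. Handing in.

```bash
python3 - <<'E'
from station import ctrl
print(ctrl.finish_job()); o=ctrl.get_obs(); print(o["t"],o["tool_pos"],o["contact_force"],o["opening"])
E
```

```text
the job is handed in; nothing more can be done
None
the job is handed in; nothing more can be done
```

I took the long rod from the rack by its head and threaded it nose down through the upper and then the lower bushing. I handed in at about 15.6 s, still gripping it at 60 N.

**Depth:** the last TCP height of 145.8 mm puts the nose at about 30.4 mm, so roughly 14.6 mm stands out below the lower bushing. The nose itself was hidden, so I checked the depth from the head. Its lower edge (scene) and top (wrist) both fell within about a pixel of where they should be, so the rod had not slipped.

**Contact:** sideways force stayed at noise level (about 0.7 N or less). Vertical force read between -0.9 and -2.2 N, about the rod's own weight, so nothing showed it resting on the press.

**Disagreement:** at the lower bushing the scene camera showed the rod roughly 1–1.5 mm off centre, more than the 1 mm clearance. The wrist camera showed it centred in the upper bushing. I trusted the wrist view and the absence of force, and trimmed by 0.4 mm in x and 0.3 mm in y before entering.

The last scene picture shows the short rod and the other things where they were.

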